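Load the stencil brush from the lidded glue pot

TASK

Open the glue pot by pressing down its red thumb lever until the lid stands up, then take the stencil brush and lower its bristles, upright, into the pot to more than half its depth. Lift the brush clear of the pot and stand it upright on the cork coaster, bristles down and wholly on the cork, setting it down without dropping it. Leave the lid open, do not press hard on the pot with the brush, and do not topple the brush or disturb the brown mug and the green glass.

Things in the scene. Friction and masses are not known exactly. Their poses are not given: they have to be found in the camera images.
- glue_pot: Round blue pot on a dark steel foot, fixed to the table. Origin: centre of its underside; z up. Foot 116 mm across, 9 mm high; cup 82 mm across, wall 4 mm, inner floor 14 mm and rim 80 mm above the table, mouth 74 mm wide inside. Hinge axis parallel to the pot's x, at pot (0, 50, 86) mm. The thumb lever points outwards along the pot's +y.
- pot_mouth (a point): Centre of the pot's open mouth, at rim height, 80 mm above the table.
- pot_lid (a joint): Opening angle of the steel lid (88 mm disc), in rad: 0 closed, 1.6 stop (just past upright, its edge then 180 mm above the table). A stiff hinge: it stays where it is left. The lever is one piece with the lid and goes down as the lid rises; about 1 to 3 N on the paddle turns it.
- lid_lever (a point): Centre of the upper face of the red paddle (34 mm wide, 28 long, 6 thick) on the thumb lever, 63 mm from the hinge axis; moves with the lid. The paddle ends 77 mm from the axis. Lid closed: the lever rises outwards at 50 degrees; fully open: it falls outwards at 42 degrees. Pressing straight down about 60 mm outwards of the axis opens the lid.
- brush: Stencil brush standing on its flat bristle face. Origin: centre of the bristle face; z points up along the handle. 147 mm tall; grey bristles 35 mm across up to z = 36 mm, brass ferrule 33 mm across to z = 56 mm, round pale wooden handle 21 mm across from z = 68 to 140 mm (grip here). About 90 g.
- coaster: Round cork coaster, 116 mm across, 6 mm thick, fixed to the table. Origin: centre of its underside; the brush goes on its top.
- glass_teal: Empty sea-green glass, 78 mm across, 90 mm tall; bystander. Origin: centre of its underside.
- mug_black: Dark brown mug, 82 mm wide, 116 mm over the handle, 92 mm tall; bystander. Origin on its underside.
Mind the look-alikes: they are no part of the job. What is shaped like the brush but orange is not meant. Of the things that look like the glue_pot, the larger one is meant.

How it is judged:
By the outcome, as a careful person would: the job done as asked, in the order asked, and still so for the second after the job is handed in, with the robot touching nothing.
It also fails if it takes over 64 s, if anything falls off the work surface, if the arm or the gripper's body presses on something with over 40 N, if the wrist force passes 120 N, or if a joint passes its speed limit or range.

ROBOT

A 6-joint arm with a two-finger parallel gripper is mounted at the origin on a cart in front of the work surface, level with it; the furniture and walls round the work are solid. World frame = base frame: x ahead of the robot, y to its left, z up, the work surface at z = 0. Lengths are in mm, angles in rad, forces in N, time in s.
With the tool pointing down it reaches from about 275 to 1000 mm from the base axis. Payload 8.4 kg.
Tool frame: the origin (TCP) lies between the finger pads; the fingertips stand 25 mm ahead of it and the grasp point (between the pads) lies 6 mm ahead of it; z points along the fingers, y is the line along which they close (so a half turn about z gives the same grasp; the last joint's range is limited). The gripper opens to 85 mm and grips with 20 to 120 N. Pads are 22 mm wide; open, the fingers measure 114 mm over their backs; the gripper's body (76 mm by 85 mm) begins 54 mm behind the grasp point. The pads swing forward as they close: fully open they stand 13 mm farther back than shut.
Start: joints at [-0.002, 0.353, 1.633, -0, 1.155, -0.002], TCP at [625.002, -0, 256.281] pointing down, gripper open.
Joint ranges: [-2.63, 2.63], [-0.92, 2.1], [0.06, 2.66], [-1.3, 4.44], [0, 2.69], [-3.02, 3.02]. Speed limits (rad/s): [2.22, 2.22, 2.79, 3.14, 3.14, 3.14].

INTERFACE

Orientations are given as [roll, pitch, yaw] about the fixed x, y, z axes, in that order (R = Rz(yaw) Ry(pitch) Rx(roll)).
In Python, from rig import r, eyes, workorder gives the robot as it stands. The module is installed in compiled form; this text tells all that it offers.
- The arm moves only by the tool step_arm, never from a script. Its argument "moves" is a list of rows, each an object of numbers: "tx", "ty", "tz": the shift along the tool's x, y, z scaled (see below); "ax", "ay", "az": the turn, a rotation vector about the tool's x, y, z scaled (see below). In form: [{"tx": .., "ty": .., "tz": .., "ax": .., "ay": .., "az": ..}, ...]. A call has 1 to 5 rows; each row shifts and turns the commanded pose from where the row before left it, along the tool's axes as they then stand; what a row does not reach is not made up. The controller multiplies each number of a shift by 25 mm and each number of a turn by 90 degrees. A row lasts 1/8 s, in which the tool goes at most 62.5 mm and 10.7 degrees, less where a joint would pass 70% of its speed; a pose out of reach is approached as far as the arm can. A call with a number of a shift or a turn outside -1 to 1 is refused whole. A call with a gripper value outside its range is refused whole. "gripper" is the opening, from 0 (shut) to 1 (fully open), set as the call begins (left out, the last holds). The fingers move at their own pace and stop on an object; "newtons" is the grip in N (left out, the last holds). Time passes only in rows, so rows that do not move let the fingers close. It gives the time, the measured TCP pose, the force, the opening and the grip force at its end, in the units of the state.
- r.sense(): the state, without advancing time (a new reading comes with each control period).
- eyes.grab_frame(name): name is "scene" or "side" or "wrist"; returns (picture, depth): 480x640x3 uint8, red, green, blue; 480x640 float32, mm along the optical axis (not along the pixel's ray), 0 where there is no reading.
- eyes.camera_info(name): a dict with "intrinsics" (3x3 intrinsics, pixels), "cam_to_world" (4x4, takes a point from camera to world coordinates). Camera axes: x right, y up, looking along -z (the intrinsics and any distortion apply to the point x, -y, -z); pixel columns grow to the right and rows downward; lengths in mm; the calibration is good to about 2 mm. A picture is of the moment at which its call begins: read the wrist's pose just before it. camera_info takes no time and is no camera call; for the wrist camera it gives the pose at the moment of the call.
- workorder.sign_off(): hands the job in; it is judged then, once.
The state is a dict: "clock": time; "qpos": joint angles; "qvel": joint speeds; "joint_efforts": joint torques, N m; "eef_pos": TCP position; "tcp_rot": TCP orientation; "contact_force": force on the tool from outside, world axes, zero at the start; "wrist_torque": the same for the moment, N m; "opening": opening from 0.0 (shut) to 1.0 (fully open); "grasp_force": force on a finger pad.
Only numpy, scipy, OpenCV 4.12 (cv2) and the standard library are available. Lean on these libraries where they do the work, as an engineer would, in place of code of your own. Each camera call takes 0.05 s, during which the arm holds its last target. There are 200 camera calls.

## Working session

There is one attempt and no reset: what is moved stays moved. The work goes in short steps, Python scripts to look and compute and a tool call to move; the robot and the scene stay as the last step left them, time stands still between calls to the robot, and variables do not carry over. Pictures are saved under pics/ and viewed, at most 10 in all, crops included, and the job is handed in when it is done.

Besides the shell and the picture viewer there is one more tool, called after "Request:" by a JSON object that holds its "name" and its "arguments". step_arm: Moves the arm, as the interface text tells. Its arguments: {"type":"object","properties":{"moves":{"type":"array","items":{"type":"object","properties":{"tx":{"type":"number"},"ty":{"type":"number"},"tz":{"type":"number"},"ax":{"type":"number"},"ay":{"type":"number"},"az":{"type":"number"}}}},"gripper":{"type":"number"},"newtons":{"type":"number"}},"required":["moves"]}

```bash
mkdir -p pics; cat > h.py <<'E'
import numpy as np, cv2
from rig import r, eyes, workorder
def pts(name):
    info=eyes.camera_info(name); im,d=eyes.grab_frame(name)
    K=np.array(info["intrinsics"]);T=np.array(info["cam_to_world"])
    v,u=np.mgrid[:480,:640]
    P=np.stack([(u-K[0,2])/K[0,0]*d,-(v-K[1,2])/K[1,1]*d,-d],-1)
    W=P@T[:3,:3].T+T[:3,3]; W[d<=0]=np.nan
    return im,d,W,K,T
def save(n,im): cv2.imwrite(f"pics/{n}.png",im[:,:,::-1])
E
python3 - <<'E'
from h import *
for n in("scene","side"):
    im,d,W,K,T=pts(n); save(n,im); np.savez(n,im=im,d=d,W=W,K=K,T=T); print(n,K.round(1).tolist(),T.round(2).tolist(),[k for k in eyes.camera_info(n)],(d>0).mean())
s=r.sense();print(s)
E
```

```text
scene [[490.2, 0.0, 322.5], [0.0, 490.2, 228.1], [0.0, 0.0, 1.0]] [[0.73, 0.48, -0.48, 70.68], [-0.68, 0.51, -0.52, -510.72], [-0.0, 0.71, 0.71, 847.43], [0.0, 0.0, 0.0, 1.0]] ['intrinsics', 'cam_to_world'] 0.9937858072916667
side [[615.4, 0.0, 311.4], [0.0, 615.4, 239.9], [0.0, 0.0, 1.0]] [[-1.0, 0.0, -0.04, 548.06], [-0.04, -0.49, 0.87, 1139.55], [-0.02, 0.87, 0.48, 719.3], [0.0, 0.0, 0.0, 1.0]] ['intrinsics', 'cam_to_world'] 0.9904622395833333
{'clock': 0.1, 'qpos': array([-2.38837939e-03,  3.53571557e-01,  1.63406597e+00, -9.63945622e-06,
        1.15519896e+00, -2.36877558e-03]), 'qvel': array([-0.00166289, -0.0010292 , -0.00173871,  0.00134576, -0.0005886 ,
        0.00153997]), 'joint_efforts': array([ 4.27485766e-04, -6.06356549e+01, -3.42817569e+01, -7.40920814e-05,
        3.91241178e-03, -4.99377973e-05]), 'eef_pos': array([6.24600761e+02, 5.41608710e-03, 2.55638657e+02]), 'tcp_rot': array([-3.14034880e+00,  5.86766333e-06,  1.57078062e+00]), 'contact_force': array([-0.38243761,  0.820815  , -0.66013108]), 'wrist_torque': array([ 0.0347977 , -0.00558372, -0.06710968]), 'grasp_force': 0.0, 'opening': 1.0010326032408992}
```

View pics/scene.png

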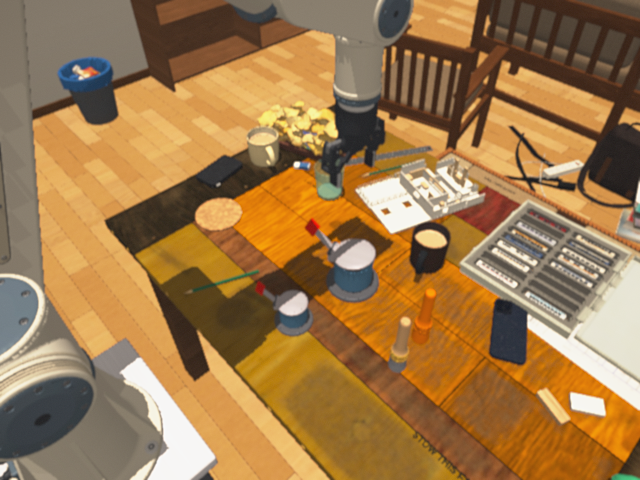

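View pics/side.png

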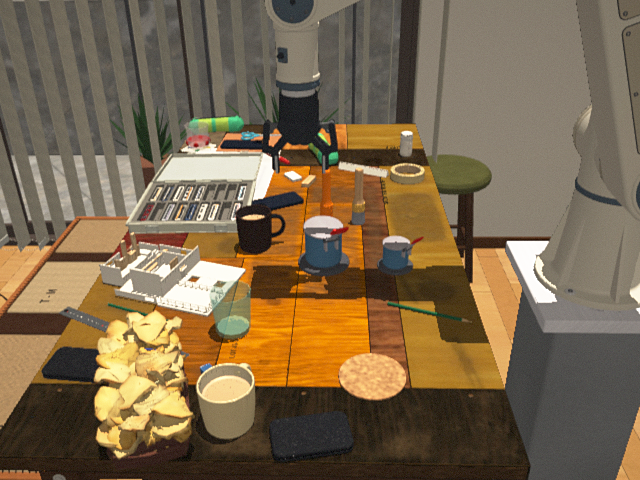

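The scene view shows two blue pots, at (353,268) and (292,310); the larger, at (353,268), is meant. There are two brush shapes: pale wood at (400,345), which is meant, and orange at (425,315), which is not. The coaster is at (219,213), the glass at (328,183) and the mug at (430,248). The side view shows the same things: pots (323,245) and (396,253), brush (358,197), coaster (372,376).

```bash
cat > m.py <<'E'
from h import *
def circ(xy):
    A=np.c_[2*xy,np.ones(len(xy))];c=np.linalg.lstsq(A,(xy**2).sum(1),rcond=None)[0]
    return c[:2],np.sqrt(c[2]+c[:2]@c[:2])
Z={n:np.load(n+".npz") for n in("scene","side")}
box={"scene":dict(pot=(310,215,385,300),small=(250,280,315,335),brush=(385,312,412,375),coaster=(190,192,248,235),mug=(408,220,452,285),glass=(314,160,345,200),orange=(412,285,440,345)),
"side":dict(pot=(298,212,352,275),small=(375,232,425,272),brush=(347,170,367,226),coaster=(335,350,410,400),mug=(234,202,286,254),glass=(210,285,253,340),orange=(318,165,334,215))}
for n,z in Z.items():
    W=z["W"];hsv=cv2.cvtColor(z["im"],cv2.COLOR_RGB2HSV)
    for o,(a,b,c,d) in box[n].items():
        w=W[b:d,a:c].reshape(-1,3);h=hsv[b:d,a:c].reshape(-1,3)
        if o in("pot","small"):
            red=((h[:,0]<6)|(h[:,0]>174))&(h[:,1]>170)&(h[:,2]>110)
            m=red&(w[:,2]>60 if o=="pot" else w[:,2]>30)
            print(n,o,"lever",np.nanmedian(w[m],0).round(1),np.nanmin(w[m],0).round(),np.nanmax(w[m],0).round(),m.sum())
            blue=(h[:,0]>95)&(h[:,0]<115)&(h[:,1]>90)&(w[:,2]>20)&np.isfinite(w[:,2])
            print("  body circ",*circ(w[blue][:,:2]),"zmax",np.nanmax(w[blue][:,2]))
            lid=~red&(h[:,1]<70)&(w[:,2]>(75 if o=="pot" else 50)); 
            print("  lid",np.nanmedian(w[lid],0).round(1),w[lid].min(0).round(),w[lid].max(0).round(),lid.sum())
        else:
            m=w[:,2]>(3 if o=="coaster" else 12)
            if o=="coaster": m&=w[:,2]<15
            q=w[m]
            print(n,o,"med",np.median(q,0).round(1),np.percentile(q,[2,98],axis=0).round(1).tolist(),"circ",*circ(q[:,:2]),len(q))
c=Z["scene"]["im"][200:390,230:460];cv2.imwrite("pics/crop1.png",cv2.resize(c,None,fx=3,fy=3,interpolation=cv2.INTER_CUBIC)[:,:,::-1])
E
python3 m.py
```

```text
scene pot lever [548.9  30.2 130. ] [533.  18. 122.] [562.  46. 140.] 95
  body circ [581.60901897 -56.93631036] 39.8879170802586 zmax 82.61129799346611
  lid [572.1 -54.9  95.8] [ 538. -100.   76.] [627.  23. 121.] 1229
scene small lever [383.4   5.2  94.4] [373.  -5.  84.] [396.  15. 101.] 77
  body circ [422.39719928 -44.49433862] 27.412356491883116 zmax 51.06828811267496
  lid [415.9 -43.4  61.6] [385. -76.  50.] [453.   1.  86.] 738
scene brush med [ 490.8 -262.1   71.7] [[483.2, -272.4, 14.7], [505.6, -246.4, 146.3]] circ [ 495.31789796 -259.21386571] 9.885430504891248 723
scene coaster med [489.2 320.6   4.9] [[437.7, 270.4, 3.1], [541.0, 374.0, 8.0]] circ [489.27362824 321.38663113] 41.02086613722163 924
scene mug med [ 734.9 -139.3   64.8] [[677.9, -171.2, 17.7], [783.2, -94.4, 90.6]] circ [ 736.00135351 -133.89410903] 37.99169182985088 1665
scene glass med [714.7 161.2  79.7] [[551.0, -14.9, 14.9], [780.6, 228.1, 317.1]] circ [639.81314546 102.06154303] 130.3368304067042 1027
scene orange med [ 570.4 -252.9   71.1] [[562.9, -263.6, 14.8], [584.2, -237.0, 146.0]] circ [ 574.
[... 481 characters left out ...]
5
side brush med [ 500.5 -244.9   64.2] [[485.3, -255.0, 14.2], [515.0, -234.6, 141.3]] circ [ 500.23385297 -247.55859904] 9.620058662125729 504
side coaster med [490.8 331.    5.6] [[439.4, 275.3, 3.2], [541.9, 380.4, 8.4]] circ [490.69703751 328.38809822] 41.128057799982706 2406
side mug med [ 743.1 -107.6   61.9] [[682.6, -317.1, 13.4], [813.0, -85.8, 90.9]] circ [ 756.46423119 -193.81041739] 90.60541109141504 1747
side glass med [747.9 220.3  59.9] [[714.1, 159.4, 14.8], [784.3, 233.7, 87.9]] circ [751.49672267 193.93480793] 36.56880009554542 1823
side orange med [ 579.5 -236.5   87.1] [[565.2, -246.9, 32.0], [595.0, 11.2, 258.2]] circ [ 578.13964621 -114.64352361] 122.74484532866758 492
```

View pics/crop1.png

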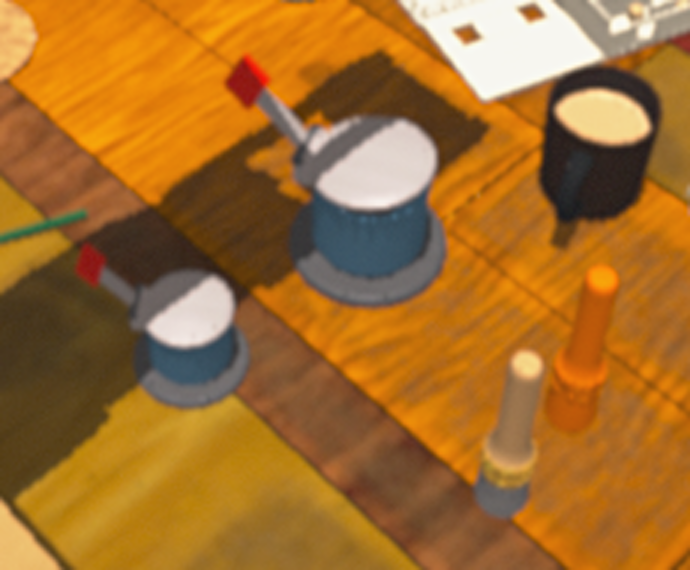

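The crop confirms it: the large pot is at crop (370,200) with its red paddle at (247,80), and the pale brush at crop (515,430) is separate from the orange one. Next I'll take a wrist view to refine the positions.

```bash
cat > w.py <<'E'
from h import *
import sys
n=sys.argv[1]
im,d,W,K,T=pts("wrist"); save(n,im); np.savez(n,im=im,d=d,W=W,K=K,T=T)
hsv=cv2.cvtColor(im,cv2.COLOR_RGB2HSV)
red=(((hsv[...,0]<6)|(hsv[...,0]>174))&(hsv[...,1]>150)&(hsv[...,2]>80)).astype(np.uint8)
k,l,st,c=cv2.connectedComponentsWithStats(red)
for i in range(1,k):
    if st[i,4]>80:
        w=W[l==i]; print("red",st[i],c[i].round(),np.nanmedian(w,0).round(1),np.nanmin(w,0).round(),np.nanmax(w,0).round())
print(T.round(3).tolist(), r.sense()["eef_pos"])
E
python3 w.py wr1
```

```text
red [ 171  164   68   46 1846] [205. 186.] [548.9  37.  134.1] [473.  21.  -1.] [567.  51. 141.]
red [  0 204  30  28 555] [ 11. 217.] [389.    9.5  93.4] [378.  -3.  86.] [398.  20. 102.]
red [ 595  278   45   90 1903] [617. 327.] [ 9.376e+02 -1.360e+02 -1.000e-01] [ 923. -182.   -3.] [973. -75.   2.]
[[1.0, 0.001, 0.001, 625.655], [-0.001, 0.965, 0.261, 66.639], [-0.001, -0.261, 0.965, 373.27], [0.0, 0.0, 0.0, 1.0]] [6.24667290e+02 5.00763449e-03 2.55701126e+02]
```

View pics/wr1.png

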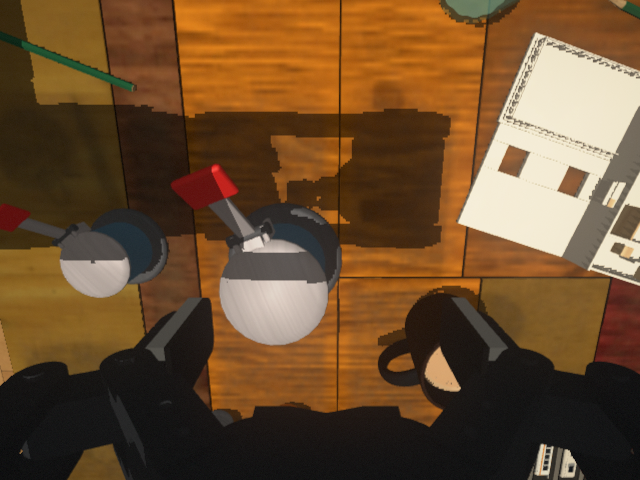

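The wrist view shows the paddle at (205,186), the lid at (273,290), the mug at (440,355) and the glass at (478,5). I'll fit the lid disc and the other centres.

```bash
python3 - <<'E'
from h import *
def ell(mask,z,K,T):  # contour of mask -> rays onto plane z -> min circle / ellipse
    c=max(cv2.findContours(mask,cv2.RETR_EXTERNAL,cv2.CHAIN_APPROX_NONE)[0],key=cv2.contourArea)[:,0].astype(float)
    r_=np.c_[(c[:,0]-K[0,2])/K[0,0],-(c[:,1]-K[1,2])/K[1,1],-np.ones(len(c))]@T[:3,:3].T
    p=T[:3,3]+r_*((z-T[2,3])/r_[:,2])[:,None]
    return cv2.fitEllipse(p[:,:2].astype(np.float32))
for n in("wr1","scene","side"):
    z=np.load(n+".npz");W=z["W"];hsv=cv2.cvtColor(z["im"],cv2.COLOR_RGB2HSV)
    near=np.hypot(W[...,0]-582,W[...,1]+55)<55
    lid=(near&(W[...,2]>82)&(W[...,2]<104)&(hsv[...,1]<70))
    zl=np.nanmedian(W[...,2][lid])
    lid=cv2.morphologyEx(lid.astype(np.uint8),cv2.MORPH_OPEN,np.ones((9,9) if n=="wr1" else (5,5)))
    e=ell(lid,zl,z["K"],z["T"])
    R=np.hypot(W[...,0]-549,W[...,1]-36)<30
    red=R&((hsv[...,0]<6)|(hsv[...,0]>174))&(hsv[...,1]>150)&(W[...,2]>118)
    q=W[red];m=(np.nanmin(q,0)+np.nanmax(q,0))/2;A=q-q.mean(0);nrm=np.linalg.svd(A)[2][2]
    print(n,"lid z",zl,e,"lever mid",m.round(1),q.mean(0).round(1),"nrm",nrm.round(2))
    v=np.array(m[:2])-e[0];print("  axis deg",np.degrees(np.arctan2(v[1],v[0])),np.hypot(*v))
for n in("scene","side"):
    z=np.load(n+".npz");W=z["W"]
    m=(np.hypot(W[...,0]-490,W[...,1]-325)<75)&(W[...,2]>3)&(W[...,2]<12)
    m=cv2.morphologyEx(m.astype(np.uint8),cv2.MORPH_OPEN,np.ones((5,5)))
    print(n,"coaster z",np.median(W[...,2][m>0]),ell(m,6,z["K"],z["T"]))
    b=(np.hypot(W[...,0]-498,W[...,1]+254)<28)
    for lo,hi in((20,34),(75,135),(142,152)):
        q=W[b&(W[...,2]>lo)&(W[...,2]<hi)]
        A=np.c_[2*q[:,:2],np.ones(len(q))];c=np.linalg.lstsq(A,(q[:,:2]**2).sum(1),rcond=None)[0]
        # axis = mean surface + known cam dir
        print("  brush",lo,q.mean(0).round(1),q.min(0).round(),q.max(0).round(),"fit",c[:2].round(1),np.sqrt(c[2]+c[:2]@c[:2]).round(1))
E
```

```text
wr1 lid z 96.59566264653759 ((583.161376953125, -50.074066162109375), (82.60160827636719, 91.86258697509766), 14.762876510620117) lever mid [548.3  35.9 131.5] [548.9  36.7 133.4] nrm [ 0.25 -0.6   0.76]
  axis deg 112.09260731270814 92.76683458171392
scene lid z 95.59408123108801 ((576.5935668945312, -56.503387451171875), (83.24869537353516, 93.93807983398438), 37.750335693359375) lever mid [546.4  32.1 131.7] [546.2  31.3 131.3] nrm [-0.26  0.63 -0.73]
  axis deg 108.7990574774131 93.60432858704027
side lid z 96.1370379362944 ((585.8287963867188, -45.76302719116211), (74.53977966308594, 101.7294692993164), 174.5173797607422) lever mid [548.8  38.5 128.7] [549.2  41.3 131.1] nrm [-0.23  0.68 -0.7 ]
  axis deg 113.72447609138746 92.05858283350274
scene coaster z 4.6305102427160705 ((492.9279479980469, 367.82757568359375), (12.145844459533691, 18.937639236450195), 153.0668487548828)
  brush 20 [ 489.4 -263.1   26.5] [ 482. -273.   20.] [ 506. -245.   34.] fit [ 499.  -256.9] 15.3
  brush 75 [ 492.4 -260.9  105.5] [ 487. -267.   75.] [ 503. -249.  135.] fit [ 498.5 -257. ] 9.6
  brush 142 [ 497.7 -257.7  144.8] [ 490. -267.  142.] [ 507. -248.  149.] fit [ 498.3 -257.4] 6.5
side coaster z 5.621301852647548 ((489.4424133300781, 329.6865234375), (108.70111083984375, 110.42826080322266), 114.30475616455078)
  brush 20 [ 500.1 -243.1   27.2] [ 485. -256.   20.] [ 515. -235.   34.] fit [ 499.9 -251.5] 13.6
  brush 75 [ 500.2 -246.6  105.5] [ 489. -259.   75.] [ 509. -235.  135.] fit [ 499.9 -248.9] 7.1
  brush 142 [ 500.  -251.1  145. ] [ 492. -260.  142.] [ 509. -244.  149.] fit [ 499.8 -251.9] 7.3
```

Request:
{"name": "step_arm", "arguments": {"moves": [{"tx": 0.44,"ty": -0.8,"tz": 0.2},{"tx": 0.44,"ty": -0.8,"tz": 0.5},{"tx": 0.44,"ty": -0.8,"tz": 0.7,"az": -0.08},{"az": -0.08},{"az": -0.08}], "gripper": 0, "newtons": 40}}

```text
schema error: expected keys tx, ty, tz, ax, ay, az
```

All six keys are required.

Request:
{"name": "step_arm", "arguments": {"moves": [{"tx": 0.44,"ty": -0.8,"tz": 0.2,"ax": 0,"ay": 0,"az": 0},{"tx": 0.44,"ty": -0.8,"tz": 0.5,"ax": 0,"ay": 0,"az": 0},{"tx": 0.44,"ty": -0.8,"tz": 0.7,"ax": 0,"ay": 0,"az": 0},{"tx": 0.44,"ty": -0.8,"tz": 0.7,"ax": 0,"ay": 0,"az": -0.08},{"tx": 0,"ty": 0,"tz": 0,"ax": 0,"ay": 0,"az": -0.08}], "gripper": 0, "newtons": 40}}

```text
clock: 0.78
eef_pos: [542.5, 44.5, 202.1]
tcp_rot: [-3.138, -0.001, 1.827]
contact_force: [1.4, 0.1, 0.4]
opening: 0.001
grasp_force: 0.0
```

Request:
{"name": "step_arm", "arguments": {"moves": [{"tx": 0,"ty": 0,"tz": 0.5,"ax": 0,"ay": 0,"az": -0.08},{"tx": 0,"ty": 0,"tz": 0.2,"ax": 0,"ay": 0,"az": 0},{"tx": 0,"ty": 0,"tz": 0,"ax": 0,"ay": 0,"az": 0}]}}

```text
clock: 1.15
eef_pos: [544.7, 44.0, 185.9]
tcp_rot: [-3.141, -0.0, 1.945]
contact_force: [-0.2, 1.2, 0.0]
opening: -0.002
grasp_force: 0.0
```

Request:
{"name": "step_arm", "arguments": {"moves": [{"tx": 0,"ty": 0,"tz": 0.4,"ax": 0,"ay": 0,"az": 0},{"tx": 0,"ty": 0,"tz": 0.4,"ax": 0,"ay": 0,"az": 0},{"tx": 0.05,"ty": 0,"tz": 0.4,"ax": 0,"ay": 0,"az": 0},{"tx": 0.05,"ty": 0,"tz": 0.4,"ax": 0,"ay": 0,"az": 0},{"tx": 0.05,"ty": 0,"tz": 0.4,"ax": 0,"ay": 0,"az": 0}]}}

```text
clock: 1.78
eef_pos: [543.6, 47.5, 135.6]
tcp_rot: [-3.142, 0.0, 1.948]
contact_force: [1.2, 0.4, 2.0]
opening: 0.003
grasp_force: 0.9
```

```bash
python3 - <<'E'
from h import *
im,d,W,K,T=pts("side"); a=im[180:290,270:430]
im2,*_=pts("scene"); b=im2[170:310,270:430]
f=lambda x:cv2.resize(x,(400,300),interpolation=cv2.INTER_CUBIC)
save("press1",np.hstack([f(a),f(b)]))
print(r.sense()["contact_force"])
E
```

```text
[ 0.40504859 -0.29000608 -0.28780244]
```

View pics/press1.png

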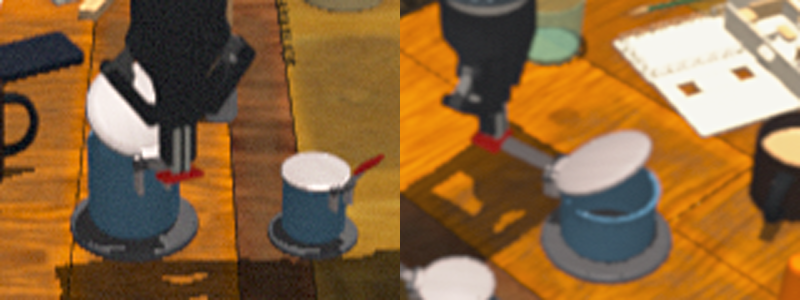

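The left panel (side view) shows the tip on the red paddle at (180,177). The right panel (scene view) shows the lid rising at (605,160), with the finger on the paddle at (492,140). I'll keep pressing.

Request:
{"name": "step_arm", "arguments": {"moves": [{"tx": 0.05,"ty": 0,"tz": 0.4,"ax": 0,"ay": 0,"az": 0},{"tx": 0.05,"ty": 0,"tz": 0.4,"ax": 0,"ay": 0,"az": 0},{"tx": 0.05,"ty": 0,"tz": 0.4,"ax": 0,"ay": 0,"az": 0},{"tx": 0.05,"ty": 0,"tz": 0.4,"ax": 0,"ay": 0,"az": 0},{"tx": 0,"ty": 0,"tz": 0.3,"ax": 0,"ay": 0,"az": 0}]}}

```text
clock: 2.5
eef_pos: [541.5, 52.2, 88.0]
tcp_rot: [-3.141, -0.0, 1.948]
contact_force: [-0.7, -0.1, 2.0]
opening: -0.002
grasp_force: 0.8
```

Request:
{"name": "step_arm", "arguments": {"moves": [{"tx": 0,"ty": 0,"tz": 0.2,"ax": 0,"ay": 0,"az": 0},{"tx": 0,"ty": 0,"tz": 0.2,"ax": 0,"ay": 0,"az": 0},{"tx": 0,"ty": 0,"tz": 0.0,"ax": 0,"ay": 0,"az": 0}]}}

```text
clock: 2.88
eef_pos: [541.5, 52.1, 78.4]
tcp_rot: [-3.141, -0.0, 1.948]
contact_force: [0.7, -0.0, 0.2]
opening: 0.004
grasp_force: 0.0
```

Request:
{"name": "step_arm", "arguments": {"moves": [{"tx": 0,"ty": 0,"tz": 0.1,"ax": 0,"ay": 0,"az": 0},{"tx": 0,"ty": 0,"tz": 0.1,"ax": 0,"ay": 0,"az": 0},{"tx": 0,"ty": 0,"tz": 0.1,"ax": 0,"ay": 0,"az": 0}]}}

```text
clock: 3.25
eef_pos: [541.9, 52.1, 71.3]
tcp_rot: [3.141, 0.0, 1.948]
contact_force: [0.1, -0.3, 2.0]
opening: 0.0
grasp_force: 0.6
```

```bash
cat > chk.py <<'E'
from h import *
im,d,W,K,T=pts("side");im2,d2,W2,*_=pts("scene")
for nm,I,w in(("side",im,W),("scene",im2,W2)):
    hsv=cv2.cvtColor(I,cv2.COLOR_RGB2HSV)
    p=np.array([582,-50.5]);u=np.array([-.366,.93]);rad=(w[...,:2]-p)@u;lat=(w[...,:2]-p)@np.array([.93,.366])
    m=(abs(lat)<46)&(rad>-50)&(rad<75)&(w[...,2]>100)&(w[...,2]<185)&(hsv[...,1]<70)&(hsv[...,2]>90)
    q=np.c_[rad[m],w[...,2][m]]
    if len(q)>20:
        c=np.polyfit(q[:,1],q[:,0],1);print(nm,len(q),"zmax",np.percentile(q[:,1],98),"lid lean rad/z",c[0],"rad@86",np.polyval(c,86))
print(r.sense()["contact_force"])
E
python3 chk.py
```

```text
side 251 zmax 170.81252863928944 lid lean rad/z -0.05595164298205859 rad@86 51.41637330130761
scene 414 zmax 178.00068181959176 lid lean rad/z -0.008674153099858428 rad@86 40.994449378421315
[-0.65675368 -0.0592234  -0.38311164]
```

Request:
{"name": "step_arm", "arguments": {"moves": [{"tx": 0,"ty": 0,"tz": 0.1,"ax": 0,"ay": 0,"az": 0},{"tx": 0,"ty": 0,"tz": 0.1,"ax": 0,"ay": 0,"az": 0}]}}

```text
clock: 3.6
eef_pos: [541.8, 52.1, 66.2]
tcp_rot: [3.142, 0.0, 1.948]
contact_force: [0.0, 1.1, 1.5]
opening: -0.0
grasp_force: 0.5
```

```bash
python3 chk.py
```

```text
side 235 zmax 169.29026721568883 lid lean rad/z 0.0019005289168748125 rad@86 51.27052613137666
scene 471 zmax 177.64052064023338 lid lean rad/z 0.04212389717167925 rad@86 41.1771760526179
[ 0.19223113 -1.26032463  0.20753653]
```

Request:
{"name": "step_arm", "arguments": {"moves": [{"tx": 0,"ty": 0,"tz": 0.08,"ax": 0,"ay": 0,"az": 0},{"tx": 0,"ty": 0,"tz": 0,"ax": 0,"ay": 0,"az": 0}]}}

```text
clock: 3.95
eef_pos: [541.9, 52.3, 65.0]
tcp_rot: [3.141, -0.0, 1.948]
contact_force: [-2.8, 0.9, 11.6]
opening: 0.002
grasp_force: 5.0
```

The force rise to 11.6 N shows the lid is on its stop. Now I'll retreat outward and up.

Request:
{"name": "step_arm", "arguments": {"moves": [{"tx": 0.4,"ty": 0,"tz": -0.3,"ax": 0,"ay": 0,"az": 0},{"tx": 0.4,"ty": 0,"tz": -1,"ax": 0,"ay": 0,"az": 0},{"tx": 0,"ty": 0,"tz": -1,"ax": 0,"ay": 0,"az": 0},{"tx": 0,"ty": 0,"tz": -1,"ax": 0,"ay": 0,"az": 0},{"tx": 0,"ty": 0,"tz": -1,"ax": 0,"ay": 0,"az": 0}]}}

```text
clock: 4.58
eef_pos: [534.1, 71.1, 172.7]
tcp_rot: [-3.141, -0.0, 1.948]
contact_force: [0.1, -0.1, -0.3]
opening: -0.005
grasp_force: 0.0
```

Request:
{"name": "step_arm", "arguments": {"moves": [{"tx": 0,"ty": 0,"tz": -1,"ax": 0,"ay": 0,"az": 0},{"tx": 0,"ty": 0,"tz": -1,"ax": 0,"ay": 0,"az": 0},{"tx": 0,"ty": 0,"tz": 0,"ax": 0,"ay": 0,"az": 0}], "gripper": 0.65}}

```text
clock: 4.95
eef_pos: [535.3, 71.2, 223.6]
tcp_rot: [3.138, 0.001, 1.948]
contact_force: [-0.1, 1.3, 0.1]
opening: 0.631
grasp_force: 0.0
```

```bash
cat > go.py <<'E'
from h import *
import sys
from scipy.spatial.transform import Rotation as Ro
t=np.array([float(a) for a in sys.argv[1:4]]);s=r.sense();R=Ro.from_euler("xyz",s["tcp_rot"]).as_matrix()
print(s["eef_pos"].round(1),s["tcp_rot"].round(3),"units",(R.T@(t-s["eef_pos"])/25).round(2),s["opening"])
E
python3 chk.py; python3 go.py 499.5 -254.5 220
```

```text
side 1002 zmax 173.5094303535303 lid lean rad/z 0.017937357952455074 rad@86 51.76235012932577
scene 476 zmax 178.43149272971488 lid lean rad/z 0.04679583407824671 rad@86 41.117395035201824
[ 0.15653339 -0.24883671  0.47480025]
[534.   70.9 221.5] [-3.141 -0.     1.948] units [-11.59  -6.08   0.06] 0.6531022971475435
```

Request:
{"name": "step_arm", "arguments": {"moves": [{"tx": -0.9,"ty": -0.5,"tz": 0,"ax": 0,"ay": 0,"az": 0},{"tx": -0.9,"ty": -0.5,"tz": 0,"ax": 0,"ay": 0,"az": 0},{"tx": -0.9,"ty": -0.5,"tz": 0,"ax": 0,"ay": 0,"az": 0},{"tx": -0.9,"ty": -0.5,"tz": 0,"ax": 0,"ay": 0,"az": 0},{"tx": -0.9,"ty": -0.5,"tz": 0,"ax": 0,"ay": 0,"az": 0}]}}

```text
clock: 5.68
eef_pos: [516.8, -57.5, 220.4]
tcp_rot: [-3.14, -0.001, 1.948]
contact_force: [0.2, 0.2, -0.1]
opening: 0.649
grasp_force: 0.0
```

Request:
{"name": "step_arm", "arguments": {"moves": [{"tx": -0.9,"ty": -0.5,"tz": 0,"ax": 0,"ay": 0,"az": 0},{"tx": -0.9,"ty": -0.5,"tz": 0,"ax": 0,"ay": 0,"az": 0},{"tx": -0.9,"ty": -0.5,"tz": 0,"ax": 0,"ay": 0,"az": 0},{"tx": -0.9,"ty": -0.5,"tz": 0,"ax": 0,"ay": 0,"az": 0},{"tx": 0,"ty": 0,"tz": 0,"ax": 0,"ay": 0,"az": 0}]}}

```text
clock: 6.3
eef_pos: [503.5, -159.9, 220.5]
tcp_rot: [-3.14, -0.001, 1.946]
contact_force: [0.2, 0.8, -0.3]
opening: 0.653
grasp_force: 0.0
```

```bash
python3 - <<'E'
from h import *
im,d,W,K,T=pts("wrist"); save("wr2",im)
b=np.hypot(W[...,0]-499.5,W[...,1]+254.5)<30
for lo,hi in((20,34),(75,135),(142,152)):
    q=W[b&(W[...,2]>lo)&(W[...,2]<hi)]
    if len(q)>20:
        A=np.c_[2*q[:,:2],np.ones(len(q))];c=np.linalg.lstsq(A,(q[:,:2]**2).sum(1),rcond=None)[0]
        print(lo,len(q),q.mean(0).round(1),q.min(0).round(),q.max(0).round(),c[:2].round(1),np.sqrt(c[2]+c[:2]@c[:2]).round(1))
E
python3 go.py 499.5 -254.5 220
```

```text
20 252 [ 498.7 -241.5   26.7] [ 484. -255.   20.] [ 516. -237.   34.] [ 500.1 -253.9] 15.8
75 1456 [ 499.  -246.   108.3] [ 490. -257.   75.] [ 511. -243.  135.] [ 500.  -253.8] 10.2
142 562 [ 498.9 -250.3  145.2] [ 490. -262.  142.] [ 509. -244.  148.] [ 499.3 -251.9] 6.2
[ 503.6 -159.   220.6] [-3.140e+00 -1.000e-03  1.946e+00] units [-3.49 -1.55  0.02] 0.6516339682906297
```

View pics/wr2.png

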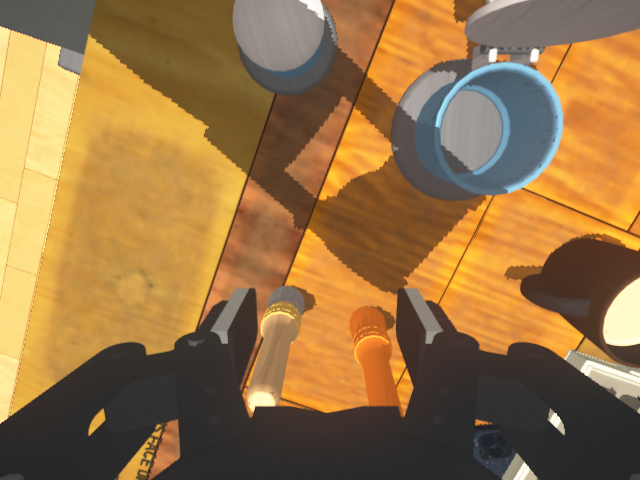

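The wrist view shows the open pot mouth at (500,128), the lid upright at (560,20), the pale brush from (285,300) to (262,400) and the orange one at (372,330). I'll fit the rim, then go to the brush at (500,-254).

```bash
python3 - <<'E'
from h import *
im,d,W,K,T=pts("wrist")
for lo in (76,78):
  m=(W[...,2]>lo)&(W[...,2]<84)&(np.hypot(W[...,0]-582,W[...,1]+51)<50)
  u=(W[...,:2]-[582,-51])@np.array([-.366,.93]); m&=u<30
  q=W[m][:,:2]
  for _ in range(4):
    A=np.c_[2*q,np.ones(len(q))];c=np.linalg.lstsq(A,(q**2).sum(1),rcond=None)[0];R=np.sqrt(c[2]+c[:2]@c[:2])
    e=np.abs(np.hypot(*(q-c[:2]).T)-R);q=q[e<np.maximum(3,0)]
  print(c[:2].round(1),R.round(1),len(q))
E
```

```text
[582.8 -53.9] 39.2 2630
[583.  -53.8] 39.6 2181
```

Request:
{"name": "step_arm", "arguments": {"moves": [{"tx": -0.9,"ty": -0.4,"tz": 0,"ax": 0,"ay": 0,"az": 0},{"tx": -0.9,"ty": -0.4,"tz": 0,"ax": 0,"ay": 0,"az": 0},{"tx": -0.9,"ty": -0.4,"tz": 0,"ax": 0,"ay": 0,"az": 0},{"tx": -0.78,"ty": -0.33,"tz": 0,"ax": 0,"ay": 0,"az": 0},{"tx": 0,"ty": 0,"tz": 0,"ax": 0,"ay": 0,"az": 0}]}}

```text
clock: 7.02
eef_pos: [500.9, -254.5, 221.5]
tcp_rot: [-3.141, -0.0, 1.947]
contact_force: [0.0, -0.5, -0.5]
opening: 0.651
grasp_force: 0.0
```

```bash
python3 go.py 500 -254 126
```

```text
[ 500.9 -254.5  221.5] [-3.141 -0.     1.947] units [ 0.03 -0.03  3.82] 0.6513861938392556
```

Request:
{"name": "step_arm", "arguments": {"moves": [{"tx": 0.03,"ty": -0.03,"tz": 0.9,"ax": 0,"ay": 0,"az": 0},{"tx": 0,"ty": 0,"tz": 0.9,"ax": 0,"ay": 0,"az": 0},{"tx": 0,"ty": 0,"tz": 0.9,"ax": 0,"ay": 0,"az": 0},{"tx": 0,"ty": 0,"tz": 0.7,"ax": 0,"ay": 0,"az": 0},{"tx": 0,"ty": 0,"tz": 0.42,"ax": 0,"ay": 0,"az": 0}]}}

```text
clock: 7.65
eef_pos: [499.7, -252.9, 125.3]
tcp_rot: [-3.141, -0.001, 1.948]
contact_force: [0.9, -0.0, 0.2]
opening: 0.65
grasp_force: 0.0
```

Request:
{"name": "step_arm", "arguments": {"moves": [{"tx": 0,"ty": 0,"tz": 0,"ax": 0,"ay": 0,"az": 0},{"tx": 0,"ty": 0,"tz": 0,"ax": 0,"ay": 0,"az": 0},{"tx": 0,"ty": 0,"tz": 0,"ax": 0,"ay": 0,"az": 0},{"tx": 0,"ty": 0,"tz": 0,"ax": 0,"ay": 0,"az": 0}], "gripper": 0.1, "newtons": 35}}

```text
clock: 8.15
eef_pos: [500.1, -253.7, 126.9]
tcp_rot: [3.141, 0.001, 1.948]
contact_force: [-0.7, -0.4, 1.3]
opening: 0.239
grasp_force: 34.4
```

Request:
{"name": "step_arm", "arguments": {"moves": [{"tx": 0,"ty": 0,"tz": -0.5,"ax": 0,"ay": 0,"az": 0},{"tx": 0,"ty": 0,"tz": -1,"ax": 0,"ay": 0,"az": 0},{"tx": 0,"ty": 0,"tz": -1,"ax": 0,"ay": 0,"az": 0},{"tx": 0,"ty": 0,"tz": -1,"ax": 0,"ay": 0,"az": 0},{"tx": 0,"ty": 0,"tz": -1,"ax": 0,"ay": 0,"az": 0}]}}

```text
clock: 8.78
eef_pos: [499.8, -253.5, 240.6]
tcp_rot: [3.141, 0.001, 1.948]
contact_force: [0.4, -1.4, -0.9]
opening: 0.233
grasp_force: 34.3
```

Request:
{"name": "step_arm", "arguments": {"moves": [{"tx": 0.7,"ty": 0.7,"tz": -0.5,"ax": 0,"ay": 0,"az": 0},{"tx": 0.7,"ty": 0.7,"tz": 0,"ax": 0,"ay": 0,"az": 0},{"tx": 0.7,"ty": 0.7,"tz": 0,"ax": 0,"ay": 0,"az": 0},{"tx": 0.7,"ty": 0.7,"tz": 0,"ax": 0,"ay": 0,"az": 0},{"tx": 0.7,"ty": 0.7,"tz": 0,"ax": 0,"ay": 0,"az": 0}]}}

```text
clock: 9.4
eef_pos: [549.2, -139.2, 252.3]
tcp_rot: [3.141, 0.0, 1.948]
contact_force: [-0.1, -0.6, 0.1]
opening: 0.237
grasp_force: 34.3
```

Request:
{"name": "step_arm", "arguments": {"moves": [{"tx": 0.7,"ty": 0.7,"tz": 0,"ax": 0,"ay": 0,"az": 0},{"tx": 0.7,"ty": 0.7,"tz": 0,"ax": 0,"ay": 0,"az": 0},{"tx": 0.7,"ty": 0.7,"tz": 0,"ax": 0,"ay": 0,"az": 0},{"tx": 0.6,"ty": 0.42,"tz": 0,"ax": 0,"ay": 0,"az": 0},{"tx": 0,"ty": 0,"tz": 0,"ax": 0,"ay": 0,"az": 0}]}}

```text
clock: 10.02
eef_pos: [582.7, -53.0, 251.7]
tcp_rot: [3.141, 0.0, 1.949]
contact_force: [0.1, -0.3, -0.8]
opening: 0.234
grasp_force: 34.3
```

```bash
cat > bru.py <<'E'
from h import *
import sys
s=r.sense();p=s["eef_pos"];o=[]
for n,(a,b,c,d) in (("side",(270,100,370,280)),("scene",(280,100,400,310))):
    im,dd,W,K,T=pts(n);hsv=cv2.cvtColor(im,cv2.COLOR_RGB2HSV)
    o.append(cv2.resize(im[b:d,a:c],(400,600),interpolation=cv2.INTER_CUBIC))
    near=np.hypot(W[...,0]-p[0],W[...,1]-p[1])<26
    for nm,lo,hi in(("bristle",-120,-95),("handle",-52,-28)):
        q=W[near&(W[...,2]>p[2]+lo)&(W[...,2]<p[2]+hi)&(hsv[...,2]>40)]
        if len(q)>15: print(n,nm,len(q),"mid",((q.min(0)+q.max(0))/2).round(1),"mean",q.mean(0).round(1),"ext",q[:,0].min().round(),q[:,0].max().round(),q[:,2].min().round())
save(sys.argv[1],np.hstack(o))
E
python3 bru.py air; python3 go.py 583 -53.5 155
```

```text
side bristle 25 mid [594.8 -45.5 145.7] mean [595.9 -45.3 148.2] ext 590.0 599.0 135.0
side handle 110 mid [583.6 -47.5 211.9] mean [582.2 -46.2 211.8] ext 573.0 594.0 200.0
scene bristle 162 mid [577.8 -59.3 144.1] mean [573.5 -64.8 144.3] ext 563.0 592.0 132.0
scene handle 86 mid [581.4 -58.3 211.8] mean [577.4 -61.9 210. ] ext 570.0 592.0 200.0
[582.5 -54.3 251.5] [-3.141  0.     1.948] units [0.02 0.03 3.86] 0.23622013235669131
```

View pics/air.png

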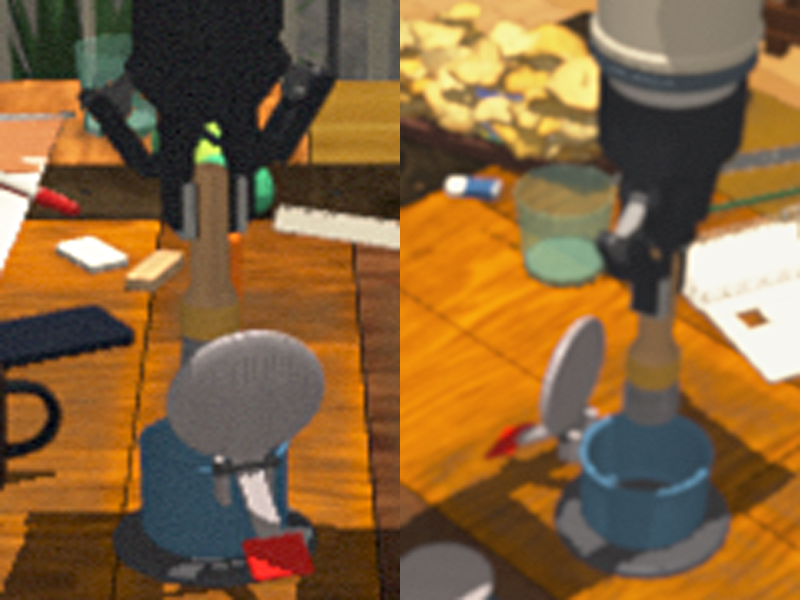

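The brush hangs upright, held at left-panel (210,180), with its bristles over the open mouth at right-panel (650,420). The lid is upright. I'll lower it in.

Request:
{"name": "step_arm", "arguments": {"moves": [{"tx": 0.01,"ty": 0.02,"tz": 0.7,"ax": 0,"ay": 0,"az": 0},{"tx": 0,"ty": 0,"tz": 0.8,"ax": 0,"ay": 0,"az": 0},{"tx": 0,"ty": 0,"tz": 0.8,"ax": 0,"ay": 0,"az": 0},{"tx": 0,"ty": 0,"tz": 0.6,"ax": 0,"ay": 0,"az": 0},{"tx": 0,"ty": 0,"tz": 0.5,"ax": 0,"ay": 0,"az": 0}]}}

```text
clock: 10.75
eef_pos: [582.7, -53.9, 165.0]
tcp_rot: [-3.141, -0.0, 1.947]
contact_force: [0.2, 0.0, -0.3]
opening: 0.234
grasp_force: 34.3
```

Request:
{"name": "step_arm", "arguments": {"moves": [{"tx": 0,"ty": 0,"tz": 0.4,"ax": 0,"ay": 0,"az": 0},{"tx": 0,"ty": 0,"tz": 0.2,"ax": 0,"ay": 0,"az": 0},{"tx": 0,"ty": 0,"tz": 0,"ax": 0,"ay": 0,"az": 0},{"tx": 0,"ty": 0,"tz": 0,"ax": 0,"ay": 0,"az": 0}]}}

```text
clock: 11.25
eef_pos: [583.4, -53.6, 151.8]
tcp_rot: [3.141, 0.0, 1.948]
contact_force: [-0.3, -0.1, -0.6]
opening: 0.239
grasp_force: 34.3
```

Request:
{"name": "step_arm", "arguments": {"moves": [{"tx": 0,"ty": 0,"tz": -0.6,"ax": 0,"ay": 0,"az": 0},{"tx": 0,"ty": 0,"tz": -0.9,"ax": 0,"ay": 0,"az": 0},{"tx": 0,"ty": 0,"tz": -0.9,"ax": 0,"ay": 0,"az": 0},{"tx": 0,"ty": 0,"tz": -0.9,"ax": 0,"ay": 0,"az": 0},{"tx": 0,"ty": 0,"tz": -0.7,"ax": 0,"ay": 0,"az": 0}]}}

```text
clock: 11.88
eef_pos: [583.5, -53.6, 253.6]
tcp_rot: [3.14, 0.001, 1.948]
contact_force: [0.9, -0.2, -0.3]
opening: 0.237
grasp_force: 34.3
```

```bash
python3 go.py 490.5 327 250
```

```text
[583.5 -53.6 253.6] [3.140e+00 1.000e-03 1.948e+00] units [15.53  2.14  0.13] 0.2368539874905029
```

Dipped to about 25 mm with no contact force. I'll lift over the lid and travel to the coaster.

Request:
{"name": "step_arm", "arguments": {"moves": [{"tx": 0,"ty": 0,"tz": -0.9,"ax": 0,"ay": 0,"az": 0},{"tx": 0,"ty": 0,"tz": -0.9,"ax": 0,"ay": 0,"az": 0},{"tx": 0,"ty": 0,"tz": -0.9,"ax": 0,"ay": 0,"az": 0},{"tx": 0,"ty": 0,"tz": -0.7,"ax": 0,"ay": 0,"az": 0},{"tx": 0.5,"ty": 0,"tz": 0,"ax": 0,"ay": 0,"az": 0}]}}

```text
clock: 12.5
eef_pos: [579.1, -42.0, 337.8]
tcp_rot: [3.139, 0.001, 1.947]
contact_force: [-0.4, 0.1, -0.4]
opening: 0.239
grasp_force: 34.3
```

Request:
{"name": "step_arm", "arguments": {"moves": [{"tx": 0.9,"ty": 0.13,"tz": 0,"ax": 0,"ay": 0,"az": 0},{"tx": 0.9,"ty": 0.13,"tz": 0,"ax": 0,"ay": 0,"az": 0},{"tx": 0.9,"ty": 0.13,"tz": 0,"ax": 0,"ay": 0,"az": 0},{"tx": 0.9,"ty": 0.13,"tz": 0,"ax": 0,"ay": 0,"az": 0},{"tx": 0.9,"ty": 0.13,"tz": 0,"ax": 0,"ay": 0,"az": 0}]}}

```text
clock: 13.12
eef_pos: [551.0, 69.9, 335.2]
tcp_rot: [-3.14, -0.001, 1.948]
contact_force: [-0.2, -0.6, -0.9]
opening: 0.236
grasp_force: 34.3
```

Request:
{"name": "step_arm", "arguments": {"moves": [{"tx": 0.9,"ty": 0.13,"tz": 0,"ax": 0,"ay": 0,"az": 0},{"tx": 0.9,"ty": 0.13,"tz": 0,"ax": 0,"ay": 0,"az": 0},{"tx": 0.9,"ty": 0.13,"tz": 0,"ax": 0,"ay": 0,"az": 0},{"tx": 0.9,"ty": 0.13,"tz": 0,"ax": 0,"ay": 0,"az": 0},{"tx": 0.9,"ty": 0.13,"tz": 0,"ax": 0,"ay": 0,"az": 0}]}}

```text
clock: 13.75
eef_pos: [524.6, 180.3, 335.2]
tcp_rot: [-3.14, -0.0, 1.948]
contact_force: [0.2, -0.9, -1.5]
opening: 0.235
grasp_force: 34.3
```

Request:
{"name": "step_arm", "arguments": {"moves": [{"tx": 0.9,"ty": 0.13,"tz": 0,"ax": 0,"ay": 0,"az": 0},{"tx": 0.9,"ty": 0.13,"tz": 0.6,"ax": 0,"ay": 0,"az": 0},{"tx": 0.9,"ty": 0.13,"tz": 0.9,"ax": 0,"ay": 0,"az": 0},{"tx": 0.9,"ty": 0.13,"tz": 0.9,"ax": 0,"ay": 0,"az": 0},{"tx": 0,"ty": 0,"tz": 0,"ax": 0,"ay": 0,"az": 0}]}}

```text
clock: 14.38
eef_pos: [502.6, 268.4, 273.7]
tcp_rot: [-3.137, 0.0, 1.95]
contact_force: [-0.7, -1.3, -1.7]
opening: 0.237
grasp_force: 34.4
```

```bash
python3 - <<'E'
from h import *
im,d,W,K,T=pts("wrist"); save("wr3",im)
np.savez("wr3",im=im,d=d,W=W,K=K,T=T)
m=(np.hypot(W[...,0]-490,W[...,1]-327)<75)&(W[...,2]>3.5)&(W[...,2]<10)
q=W[m];print(m.sum(),q.min(0).round(1),q.max(0).round(1),np.median(q,0).round(1))
c=cv2.minEnclosingCircle(q[:,:2].astype(np.float32));print(c)
E
python3 go.py 490.5 327 250
```

```text
11043 [434.2 269.7   3.5] [549.6 384.6   9. ] [490.9 329.3   6.1]
((491.9935302734375, 327.1578369140625), 57.99510192871094)
[503.5 267.9 275. ] [-3.139  0.     1.949] units [2.39 0.39 1.  ] 0.2311280501167401
```

View pics/wr3.png

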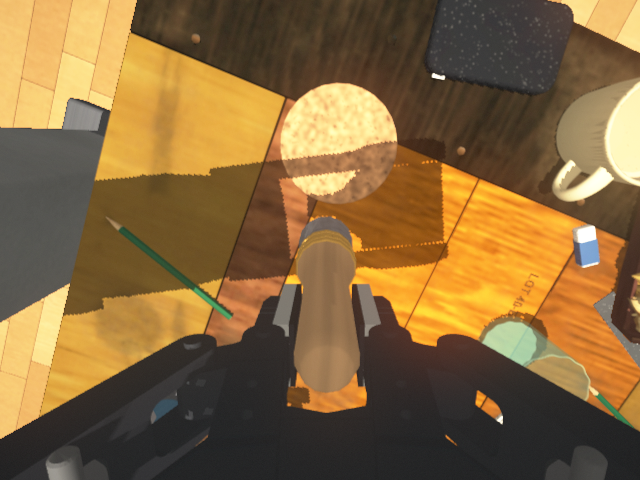

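The wrist view shows the coaster, centre (339,143), clear, and the brush held upright at (327,300). The coaster is at (492,327) with its top at about 6 mm.

Request:
{"name": "step_arm", "arguments": {"moves": [{"tx": 0.7,"ty": 0.12,"tz": 0.5,"ax": 0,"ay": 0,"az": 0},{"tx": 0.7,"ty": 0.12,"tz": 0.8,"ax": 0,"ay": 0,"az": 0},{"tx": 0.6,"ty": 0.12,"tz": 0.8,"ax": 0,"ay": 0,"az": 0},{"tx": 0.36,"ty": 0.08,"tz": 0.8,"ax": 0,"ay": 0,"az": 0},{"tx": 0,"ty": 0,"tz": 0.8,"ax": 0,"ay": 0,"az": 0}]}}

```text
clock: 15.05
eef_pos: [492.9, 327.4, 181.9]
tcp_rot: [-3.141, 0.0, 1.949]
contact_force: [0.5, 0.0, -0.6]
opening: 0.234
grasp_force: 34.4
```

Request:
{"name": "step_arm", "arguments": {"moves": [{"tx": 0,"ty": 0,"tz": 0.7,"ax": 0,"ay": 0,"az": 0},{"tx": 0,"ty": 0,"tz": 0.5,"ax": 0,"ay": 0,"az": 0},{"tx": 0,"ty": 0,"tz": 0.2,"ax": 0,"ay": 0,"az": 0},{"tx": 0,"ty": 0,"tz": 0,"ax": 0,"ay": 0,"az": 0}]}}

```text
clock: 15.55
eef_pos: [493.5, 326.5, 148.7]
tcp_rot: [-3.142, 0.0, 1.948]
contact_force: [0.4, 0.1, -0.2]
opening: 0.236
grasp_force: 34.4
```

```bash
python3 go.py 491.8 327 132.5
```

```text
[493.5 326.5 148.7] [-3.142  0.     1.948] units [ 0.04 -0.05  0.65] 0.23598125210231677
```

Request:
{"name": "step_arm", "arguments": {"moves": [{"tx": 0.04,"ty": -0.05,"tz": 0.25,"ax": 0,"ay": 0,"az": 0},{"tx": 0,"ty": 0,"tz": 0.2,"ax": 0,"ay": 0,"az": 0},{"tx": 0,"ty": 0,"tz": 0.06,"ax": 0,"ay": 0,"az": 0},{"tx": 0,"ty": 0,"tz": 0.04,"ax": 0,"ay": 0,"az": 0},{"tx": 0,"ty": 0,"tz": 0,"ax": 0,"ay": 0,"az": 0}]}}

```text
clock: 16.18
eef_pos: [491.9, 327.1, 135.1]
tcp_rot: [3.142, -0.0, 1.948]
contact_force: [0.0, -0.3, -0.1]
opening: 0.237
grasp_force: 34.4
```

Request:
{"name": "step_arm", "arguments": {"moves": [{"tx": 0,"ty": 0,"tz": 0.03,"ax": 0,"ay": 0,"az": 0},{"tx": 0,"ty": 0,"tz": 0.03,"ax": 0,"ay": 0,"az": 0},{"tx": 0,"ty": 0,"tz": 0,"ax": 0,"ay": 0,"az": 0}]}}

```text
clock: 16.55
eef_pos: [491.8, 327.0, 133.5]
tcp_rot: [-3.142, 0.0, 1.948]
contact_force: [-0.2, 0.0, -1.0]
opening: 0.236
grasp_force: 34.4
```

Request:
{"name": "step_arm", "arguments": {"moves": [{"tx": 0,"ty": 0,"tz": 0.03,"ax": 0,"ay": 0,"az": 0},{"tx": 0,"ty": 0,"tz": 0,"ax": 0,"ay": 0,"az": 0}]}}

```text
clock: 16.8
eef_pos: [491.9, 327.1, 132.9]
tcp_rot: [3.141, -0.0, 1.948]
contact_force: [-0.3, 0.7, 0.5]
opening: 0.239
grasp_force: 34.5
```

Request:
{"name": "step_arm", "arguments": {"moves": [{"tx": 0,"ty": 0,"tz": 0.03,"ax": 0,"ay": 0,"az": 0},{"tx": 0,"ty": 0,"tz": 0,"ax": 0,"ay": 0,"az": 0}]}}

```text
clock: 17.05
eef_pos: [492.1, 327.3, 132.9]
tcp_rot: [3.141, -0.0, 1.948]
contact_force: [-1.4, -0.9, 7.9]
opening: 0.236
grasp_force: 35.5
```

Contact at 8 N. Releasing.

Request:
{"name": "step_arm", "arguments": {"moves": [{"tx": 0,"ty": 0,"tz": 0,"ax": 0,"ay": 0,"az": 0},{"tx": 0,"ty": 0,"tz": 0,"ax": 0,"ay": 0,"az": 0},{"tx": 0,"ty": 0,"tz": 0,"ax": 0,"ay": 0,"az": 0},{"tx": 0,"ty": 0,"tz": 0,"ax": 0,"ay": 0,"az": 0}], "gripper": 0.6}}

```text
clock: 17.55
eef_pos: [491.8, 327.0, 131.9]
tcp_rot: [-3.141, 0.0, 1.948]
contact_force: [-0.2, -0.3, 1.0]
opening: 0.6
grasp_force: 0.0
```

Request:
{"name": "step_arm", "arguments": {"moves": [{"tx": 0,"ty": 0,"tz": -0.3,"ax": 0,"ay": 0,"az": 0},{"tx": 0,"ty": 0,"tz": -0.7,"ax": 0,"ay": 0,"az": 0},{"tx": 0,"ty": 0,"tz": -0.9,"ax": 0,"ay": 0,"az": 0},{"tx": 0,"ty": 0,"tz": -1,"ax": 0,"ay": 0,"az": 0},{"tx": 0,"ty": 0,"tz": -1,"ax": 0,"ay": 0,"az": 0}]}}

```text
clock: 18.18
eef_pos: [492.0, 327.2, 231.8]
tcp_rot: [3.14, -0.0, 1.948]
contact_force: [0.6, 0.8, 0.2]
opening: 0.598
grasp_force: 0.0
```

Request:
{"name": "step_arm", "arguments": {"moves": [{"tx": 0,"ty": 0,"tz": -1,"ax": 0,"ay": 0,"az": 0},{"tx": 0,"ty": 0,"tz": 0,"ax": 0,"ay": 0,"az": 0}]}}

```text
clock: 18.42
eef_pos: [493.0, 327.8, 257.8]
tcp_rot: [3.136, -0.001, 1.948]
contact_force: [0.5, 0.2, -1.2]
opening: 0.598
grasp_force: 0.0
```

```bash
python3 - <<'E'
from h import *
im,d,W,*_=pts("side"); save("end",im)
b=np.hypot(W[...,0]-492,W[...,1]-327)<28
for lo,hi in((25,38),(75,135)):
    q=W[b&(W[...,2]>lo)&(W[...,2]<hi)];print(lo,len(q),((q.min(0)+q.max(0))/2).round(1))
E
python3 chk.py
```

```text
25 123 [492.1 335.9  31.7]
75 372 [492.  333.3 105. ]
side 684 zmax 177.66144464624875 lid lean rad/z 0.0061306107618137266 rad@86 52.09400104784427
scene 465 zmax 178.0656373052471 lid lean rad/z 0.04672287812076858 rad@86 40.97692295474627
[-0.17732853 -0.21316314 -0.50334331]
```

View pics/end.png

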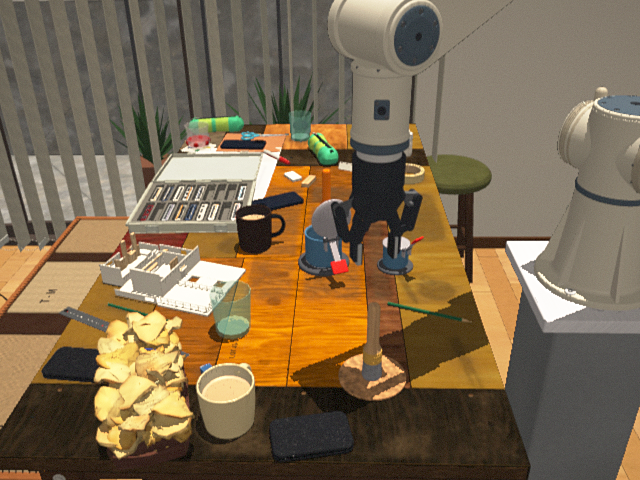

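The brush stands upright on the cork at (373,345). The lid is open at (325,220), the mug (255,228) and glass (232,310) have not moved, and the gripper is clear.

```bash
python3 -c "
from rig import workorder
print(workorder.sign_off())"
```

```text
the job is handed in; nothing more can be done
None
```

The job is done and handed in at about 18.5 s of the 64 s allowed: the pot's lid was opened to its stop and stays open, the brush was dipped to about 25 mm above the table without touching the pot, and it now stands upright near the middle of the cork coaster, with the mug and glass undisturbed.

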